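Stow a bottle on the shower shelf and lock the guard rail with its pin

ROBOT

A 6-joint arm with a two-finger parallel gripper is mounted at the origin on the work surface. World frame = base frame: x ahead of the robot, y to its left, z up, the work surface at z = 0. Lengths are in mm, angles in rad, forces in N, time in s.
With the tool pointing down it reaches from about 325 to 775 mm from the base axis. Payload 5.5 kg.
Tool frame: the origin (TCP) lies at the very end of the fingers, on their centre line; the grasp point (between the pads) lies 19 mm behind it; z points along the fingers, y is the direction in which the jaws open and shut (so a half turn about z gives the same grasp; the last joint's range is limited). The gripper opens to 88 mm and grips with 3 to 60 N. Pads are 20 mm wide; open, the fingers measure 115 mm over their backs; the gripper's body (75 mm by 178 mm) begins 61 mm behind the grasp point.
Start: joints at [1.069, 0.091, 1.231, -0, 1.82, -0.057], TCP at [258.173, 541.63, 222.631] pointing down, gripper open.
Joint ranges: [-2.87, 2.87], [-0.86, 2.18], [0.17, 2.46], [-1.51, 4.65], [0.06, 2.69], [-2.65, 2.65]. Speed limits (rad/s): [2.57, 2.57, 3.01, 3.14, 3.14, 3.14].

INTERFACE

Orientations are given as a unit quaternion [w, x, y, z].
In Python, from station import r gives the robot as it stands.
- The arm moves only by the tool play_rows, never from a script. Its argument "moves" is a list of rows, each an object with "delta_rot": the turn, a rotation vector about the tool's x, y, z in rad, a list of three; "travel": the shift along the tool's x, y, z in mm, a list of three; "hand": the opening, from 0 (shut) to 1 (fully open). In form: [{"delta_rot": [wx, wy, wz], "travel": [tx, ty, tz], "hand": hand}, ...]. A call has 1 to 8 rows; each row shifts and turns the pose as measured when the row begins, along the tool's axes as they then stand; what a row does not reach is not made up. A row lasts 1/10 s, in which the tool goes at most 50 mm and 8.59 degrees, less where a joint would pass 70% of its speed; a pose out of reach is approached as far as the arm can. A call with a gripper value outside its range is refused whole. The fingers move at their own pace and stop on an object; "newtons" is the grip in N (left out, the last holds). Time passes only in rows, so rows that do not move let the fingers close. It gives the time, the measured TCP pose, the force and the opening at its end, in the units of the state.
- r.get_obs(): the state, without advancing time (a new reading comes with each control period).
- r.snapshot(name): name is "side" or "top" or "wrist"; returns (picture, depth): 420x560x3 uint8, red, green, blue; 420x560 float32, mm along the optical axis (not along the pixel's ray), 0 where there is no reading.
- r.camera_info(name): a dict with "K" (3x3 intrinsics, pixels), "R" (3x3) and "t" (3): a world point X has camera coordinates R X + t. Camera axes: x right, y down, z forward; pixel columns grow to the right and rows downward; lengths in mm; the calibration is good to about 2 mm. A picture is of the moment at which its call begins: read the wrist's pose just before it. camera_info takes no time and is no camera call; for the wrist camera it gives the pose at the moment of the call.
- r.hand_in(): hands the job in, once; it reports no verdict.
Trained networks look in the newest picture that a camera, given by its name, has taken for a name from the list of things; names that differ only in an ending like _2 or _b are one class to them, and where a whole thing is asked for, a point or a joint stands for the part that bears it (a point fixed in the world has none). Each returns a list of dicts, best first, with "score" (0 to 1); they miss things now and then, are a little off and sometimes report something else, mostly with a low value. They report only what shows in the picture. A call takes as long as a camera call. They do not tell look-alikes from the thing itself.
- r.spot_in(label, camera): "box" ([left, top, right, bottom] in pixels, round what is visible of it).
- r.outline_of(label, camera): "region" (420x560 bool, what is visible of it) and "box" ([left, top, right, bottom] in pixels, round what is visible of it).
- r.tip_of(label, camera): "position" ([row, column] in pixels: a listed point, or the origin of a listed thing).
The state is a dict: "clock": time; "joint_positions": joint angles; "dq": joint speeds; "effort": joint torques, N m; "position": TCP position; "tool_rot": TCP orientation; "force": force on the tool from outside, world axes, zero at the start; "ft_torque": the same for the moment, N m; "gripper_width": finger opening in mm.
Only numpy, scipy, OpenCV 4.12 (cv2) and the standard library are available. Lean on these libraries where they do the work, as an engineer would, in place of code of your own. Each camera call takes 0.05 s, during which the arm holds its last target. There are 200 camera calls.

TASK

First move the white bottle that stands in the way of the shower shelf's guard rail onto the shelf behind the rail, standing upright. Then swing the rail shut so that its lug is in the fork, and finally push the locking pin (the one with the plain straight knob) down through fork and lug until its flange is fully home on the fork; the plug inside is stiff, so dropping the pin in is not enough. Leave everything else, the other two pins included, where it is.

Things in the scene. Friction and masses are not known exactly. Their poses are not given: they have to be found in the camera images.
- ledge: fixed white shower shelf, its top face 10 mm high, two steel posts on its front edge. Origin: on the work surface midway between the posts; x to the shelf's back, y to the hinge post. Shelf: x -20 to 130 mm, y -135 to 135 mm; lip 40 mm high at its back edge. Hinge post: 26 mm round at (0, 100) mm, 98 mm high. Fork post: 36 x 36 mm at (0, -100) mm, 100 mm high
- fork_hole (a point): mouth of the fork's vertical 12 mm chamfered hole, on the upper ear's top, 100 mm above the work surface; ledge's axes. Ear: z 90 to 100 mm; slot for the lug: z 70 to 90, shut at the back by a web at x 18 to 28; block below. In the block's hole, 56 mm high, a stiff plug slides down under about 6 N and stays: a pin let go stops 12 mm proud and must be pushed home
- bay (a point): a free place for the bottle on the shelf behind the rail, on the shelf's top face (10 mm above the work surface); ledge's axes
- rail (a joint): angle of the guard rail about the hinge post: 0 shut (lug in the slot, holes in line, at its stop), growing as its free end swings to the front (-x of the ledge), up to 1.25; stays where left, about 1 N to move at the knob. Steel bar 12 mm thick, 73 to 87 mm above the work surface; lug 28 x 32 x 16 mm at its end, its hole 200 mm from the hinge axis
- rail_knob (a point): centre of the top of the grey knob on the rail: round, 16 mm wide, 36 mm high, its top 123 mm above the work surface, 120 mm from the hinge axis; turns with the rail
- lug_hole (a point): mouth of the hole in the rail's lug, on the lug's top, 88 mm above the work surface; turns with the rail
- rack: fixed pin rack 160 x 50 mm, 70 mm high, with three holes of 16 mm, 50 mm apart along its x; the pins hang in them by their flanges, in any order. Origin: centre of its underside
- pin: the rail's locking pin, known by its plain straight knob: round-nosed shank 10 mm across and 56 mm long, flange 26 mm across and 5 mm thick, above it a knob 18 mm across and 30 mm high. Stands upright in the rack. Origin: end of the shank, z up along the pin to the knob; total length 91 mm
- pin_flange (a point): underside of the pin's flange, on the axis, 56 mm above the shank's end
- bottle: white bottle standing in the way of the rail, on the work surface in front of the shelf: 50 mm wide up to 105 mm, cap 38 mm wide from there to 140 mm. Origin: centre of its underside, z up
- tall_bottle: tall grey bottle 54 mm wide, 175 mm high, standing on the shelf behind the rail near the hinge post. Origin: centre of its underside
- tin: low round tin 45 mm wide, 38 mm high, on the shelf behind the fork. Origin: centre of its underside
- soap: bar of soap 75 x 50 x 24 mm, in the soap dish. Origin: centre of its underside
- nailbrush: nail brush 70 x 34 x 32 mm, in the soap dish. Origin: centre of its underside
- tumbler: blue tumbler 72 mm wide, 95 mm high. Origin: centre of its underside
- jar: jar 66 mm wide, 66 mm high. Origin: centre of its underside
- ball_pin: spare pin in the rack, not to be used: too short (shank 10 x 26 mm), known by its ball top of 24 mm. Origin: end of the shank
- disc_pin: spare pin in the rack, not to be used: too thick (shank 14 x 50 mm), known by its flat disc top of 36 mm. Origin: end of the shank
There are look-alikes about, which are no part of the job. Leave any green or purple look-alike of the pin alone.

How it is judged (in metres and radians):
On the way, in this order (a step that is already met when the one before it is completed fails the run):
1. the bottle stands upright on the shelf behind the rail's line (x of bottle in the frame of ledge between 0.028 and 0.105 m and y of bottle in the frame of ledge between -0.115 and 0.115 m and z of bottle in the frame of ledge between 0.006 and 0.015 m and angle between bottle's own z axis and vertical below 0.1 rad), for 0.2 s.
2. the rail is shut, lug in the fork (value of joint rail below 0.03 rad), for 0.2 s.
3. the pin's flange is home on the fork (horizontal distance between pin_flange and fork_hole below 0.004 m and z of pin_flange in the frame of fork_hole between -0.003 and 0.0025 m and angle between the z axis of pin and the z axis of ledge, either way round below 0.1 rad), for 0.2 s.
At the end, for the whole second after the job is handed in: Bottle upright (0.1 rad) and at rest on the shelf: ledge x 28 to 105 mm, y within 115 mm, underside 6 to 15 mm high. Rail within 0.03 rad of shut. Pin at rest in fork and lug, within 0.1 rad of vertical, flange within 4 mm of the hole axis and 2.5 mm of the ear top (all of step 1 and all of step 3 and value of joint rail below 0.03 rad and linear speed of each of pin, bottle below 0.02 m/s); the robot touches nothing.
It fails at once if a bystander or a spare pin is moved by more than 30 mm (distance of any of tall_bottle, tin, soap, nailbrush, tumbler, jar, ball_pin, disc_pin from where it was at the start of the episode above 0.03 m).
It fails at once if the bottle is tipped over (more than 0.8 rad) (angle between bottle's own z axis and vertical above 0.8 rad).
It also fails if it takes over 72 s, if anything falls off the work surface, if the arm or the gripper's body presses on something with over 40 N, if the wrist force passes 120 N, or if a joint passes its speed limit or range.

## Working session

There is one attempt and no reset: what is moved stays moved. The work goes in short steps, Python scripts to look and compute and a tool call to move; the robot and the scene stay as the last step left them, time stands still between calls to the robot, and variables do not carry over. Pictures are saved under pics/ and viewed, about 8 in all and at most 12, crops included, and the job is handed in when it is done.

Besides the shell and the picture viewer there is one more tool, called after "Request:" as name(argument=value, ...), one argument or row to a line, values as JSON. play_rows: Moves the arm, as the interface text tells. Its arguments: {"type":"object","properties":{"moves":{"type":"array","items":{"type":"object","properties":{"delta_rot":{"type":"array","items":{"type":"number"}},"travel":{"type":"array","items":{"type":"number"}},"hand":{"type":"number"}}}},"newtons":{"type":"number"}},"required":["moves"]}

```bash
ls; mkdir -p pics
cat > h.py <<'E'
import numpy as np, cv2
from station import r
def snap(n):
    ci=r.camera_info(n); p,d=r.snapshot(n); return p,d,ci
def px2w(ci,u,v,z):
    "intersect ray of pixel (col u,row v) with plane world z"
    K,R,t=map(np.array,(ci["K"],ci["R"],ci["t"])); d=R.T@np.linalg.solve(K,[u,v,1.]); c=-R.T@t
    return c+d*(z-c[2])/d[2]
def cloud(d,ci):
    K,R,t=map(np.array,(ci["K"],ci["R"],ci["t"])); v,u=np.mgrid[:420,:560]
    P=np.stack([u,v,np.ones_like(u)],-1)@np.linalg.inv(K).T*d[...,None]
    return (P-t.reshape(3))@R
def w2px(ci,X):
    q=np.array(ci["K"])@(np.array(ci["R"])@np.array(X)+np.array(ci["t"]).reshape(3)); return q[:2]/q[2]
def save(n,p): cv2.imwrite(f"pics/{n}.png",cv2.cvtColor(p,cv2.COLOR_RGB2BGR))
E
python3 - <<'E'
from h import *
o=r.get_obs(); print({k:np.round(v,3) for k,v in o.items()})
ims=[]
for n in("top","side"):
    p,d,ci=snap(n); ims.append(p); C=cloud(d,ci); np.savez(n+".npz",p=p,d=d,C=C,**{k:np.array(ci[k]) for k in "KRt"})
    print(n,(-np.array(ci["R"]).T@np.array(ci["t"]).ravel()).round())
    for l in ["bottle","pin","ball_pin","disc_pin","rack","tall_bottle","tin","rail_knob","soap","tumbler","jar","rail","ledge"]:
        for s in r.spot_in(l,n)[:4]:
            b=s["box"];u=int((b[0]+b[2])/2);v=int((b[1]+b[3])/2)
            print(l,round(s["score"],2),np.round(b),C[min(v,419),min(u,559)].round())
    for l in ["fork_hole","bay","rail_knob","lug_hole","pin_flange"]:
        for s in r.tip_of(l,n)[:3]: 
            v,u=s["position"]; z=dict(fork_hole=100,bay=10,rail_knob=123,lug_hole=88,pin_flange=70)[l]
            print(l,round(s["score"],2),np.round([u,v]),px2w(ci,u,v,z).round(1))
save("both",cv2.resize(np.vstack(ims),(440,660))[:]) if 0 else [save(n,p) for n,p in zip(("top","side"),ims)]
E
```

```text
pics
{'clock': np.float64(0.0), 'joint_positions': array([ 1.069,  0.092,  1.232,  0.   ,  1.82 , -0.057]), 'dq': array([ 0.   ,  0.   , -0.001, -0.001,  0.002,  0.   ]), 'effort': array([-0.0000e+00, -4.4648e+01, -4.0642e+01,  7.0000e-02,  3.0000e-02,
       -0.0000e+00]), 'position': array([258.018, 541.365, 221.503]), 'tool_rot': array([-0.   ,  0.221,  0.975, -0.001]), 'force': array([0.478, 0.255, 0.859]), 'ft_torque': array([-0.042, -0.012, -0.009]), 'gripper_width': np.float64(87.744)}
top [ 311.   15. 1533.]
bottle 0.7 [288. 213. 305. 232.] [498. -23. 137.]
bottle 0.69 [235. 160. 328. 263.] [548.  19.   3.]
bottle 0.2 [156. 145. 180. 173.] [697. 368.  17.]
pin 0.65 [204. 180. 211. 186.] [613. 233.  89.]
pin 0.56 [202. 201. 215. 212.] [547. 229.  70.]
pin 0.48 [170. 194. 181. 202.] [564. 318. 107.]
pin 0.46 [141. 202. 152. 209.] [542. 402.  91.]
ball_pin 0.44 [162. 224. 178. 235.] [474. 328. 100.]
ball_pin 0.37 [301. 166. 318. 185.] [651. -61.  48.]
ball_pin 0.27 [288. 213. 306. 230.] [500. -23. 142.]
disc_pin 0.44 [165. 208. 177. 223.] [516. 330.  88.]
rack 0.84 [160. 187. 19
[... 1786 characters left out ...]
6 [205. 311. 220. 335.] [562. 331.  95.]
soap 0.36 [302. 183. 320. 238.] [502.  -5.  92.]
tumbler 0.58 [130. 299. 172. 357.] [281. 722. 745.]
jar 0.73 [286. 126. 308. 158.] [ 650. -324.   46.]
rail 0.61 [256. 214. 314. 251.] [559.  -3.   9.]
ledge 0.95 [202. 177. 314. 282.] [625.   9.   7.]
fork_hole 0.92 [294. 182.] [566.1 -77.5 100. ]
bay 0.87 [245. 232.] [644.5  31.4  10. ]
bay 0.65 [298. 150.] [ 647.  -335.5   10. ]
bay 0.64 [313. 230.] [500.4 -32.1  10. ]
lug_hole 0.63 [240. 356.] [492.9 368.8  88. ]
lug_hole 0.21 [217. 344.] [537.5 362.3  88. ]
pin_flange 0.74 [213. 282.] [614.2 236.1  70. ]
pin_flange 0.72 [206. 377.] [533.1 412.4  70. ]
pin_flange 0.65 [247. 295.] [541.4 241.1  70. ]
```

Run:
```python
from h import *
t=cv2.imread("pics/top.png");s=cv2.imread("pics/side.png")
cv2.imwrite("pics/a.png",np.hstack([cv2.resize(t[140:280,120:440],(800,350))]))
a=cv2.resize(t[145:275,130:335],(800,507),interpolation=cv2.INTER_CUBIC);cv2.imwrite("pics/a.png",a)
cv2.imwrite("pics/b.png",cv2.resize(s[170:400,120:350],(600,600),interpolation=cv2.INTER_CUBIC))
```

```text
(no output)
```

View pics/a.png

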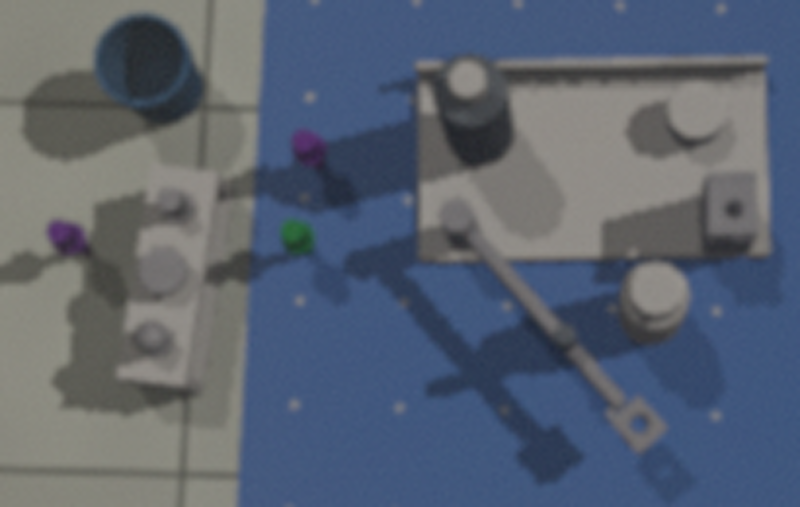

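View pics/b.png

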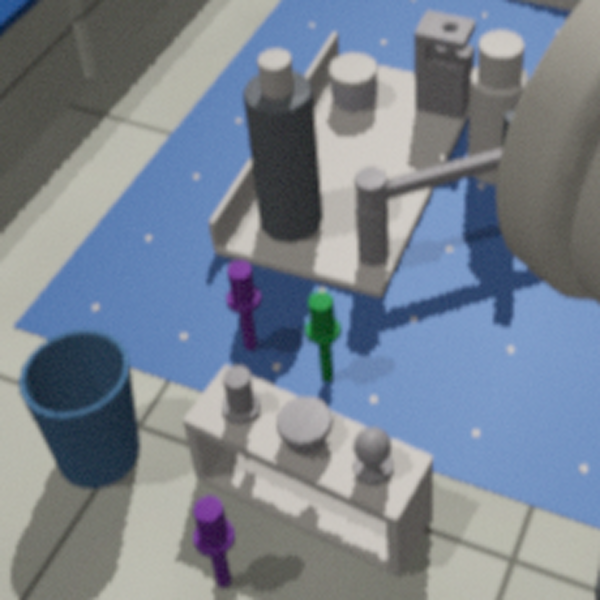

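Pictures a and b: the rail is about 45° open, with its lug at top px (293,253). The white bottle is at (297,222), between rail and fork (317,198).

Candidates for the pin, as top-camera pixels:
- Grey straight knob in the rack at (174,197)
- Grey disc in the rack at (171,214)
- Grey ball in the rack at (168,231)
- Green look-alike at (207,206)
- Purple look-alikes at (208,183) and (147,206)

By the description, I choose the grey straight knob in the rack.

```bash
cat >> h.py <<'E'
from scipy.spatial.transform import Rotation as Ro
def pose():
    o=r.get_obs(); q=o["tool_rot"]; return np.array(o["position"]),Ro.from_quat([q[1],q[2],q[3],q[0]])
def target(psi): # tool down, tool y axis at world yaw psi
    y=np.array([np.cos(psi),np.sin(psi),0]); z=np.array([0,0,-1.]); return Ro.from_matrix(np.stack([np.cross(y,z),y,z],1))
def plan(pts,psi,step=48,rot=.145):
    "rows (tool-frame travel, delta_rot) through world pts, yaw psi"
    p,R=pose(); T=target(psi); out=[]
    for g in pts:
        while True:
            d=np.array(g)-p; w=(R.inv()*T).as_rotvec()
            n=max(np.linalg.norm(d)/step,np.linalg.norm(w)/rot,1)
            n=int(np.ceil(n-1e-6)); dt=R.inv().apply(d/n); dr=w/n
            out.append((dt.round(1).tolist(),dr.round(3).tolist())); p=p+d/n; R=R*Ro.from_rotvec(dr)
            if n==1: break
        out.append("--")
    for x in out: print(x)
E
python3 - <<'E'
from h import *
ci=r.camera_info("wrist"); R=np.array(ci["R"]);c=-R.T@np.array(ci["t"]).ravel(); p,T=pose()
print("cam in tool",T.inv().apply(c-p).round(),"axes in tool\n",T.inv().apply(R).round(2),np.array(ci["K"]).round())
plan([(440,20,330)],0)
E
```

```text
cam in tool [  74.   -1. -163.] axes in tool
 [[-0.    1.   -0.  ]
 [-0.96 -0.   -0.27]
 [-0.27 -0.    0.96]] [[317.   0. 278.]
 [  0. 317. 211.]
 [  0.   0.   1.]]
([-32.4, -32.7, -8.9], [-0.0, 0.0, 0.094])
([-35.3, -29.5, -8.9], [-0.0, 0.0, 0.094])
([-37.9, -26.1, -8.9], [-0.0, 0.0, 0.094])
([-40.2, -22.4, -8.9], [-0.0, 0.0, 0.094])
([-42.1, -18.6, -8.9], [-0.0, 0.0, 0.094])
([-43.7, -14.5, -8.9], [-0.0, 0.0, 0.094])
([-44.8, -10.4, -8.9], [-0.0, 0.0, 0.094])
([-45.6, -6.1, -8.9], [-0.0, 0.0, 0.094])
([-46.0, -1.8, -8.9], [-0.0, 0.0, 0.094])
([-46.0, 2.5, -8.9], [-0.0, 0.0, 0.094])
([-45.5, 6.8, -8.9], [-0.0, 0.0, 0.094])
([-44.7, 11.0, -8.9], [-0.0, 0.0, 0.094])
--
```

Request:
play_rows(
  moves=[
    {"travel": [-32.4, -32.7, -8.9], "delta_rot": [0, 0, 0.094], "hand": 1},
    {"travel": [-35.3, -29.5, -8.9], "delta_rot": [0, 0, 0.094], "hand": 1},
    {"travel": [-37.9, -26.1, -8.9], "delta_rot": [0, 0, 0.094], "hand": 1},
    {"travel": [-40.2, -22.4, -8.9], "delta_rot": [0, 0, 0.094], "hand": 1},
    {"travel": [-42.1, -18.6, -8.9], "delta_rot": [0, 0, 0.094], "hand": 1},
    {"travel": [-43.7, -14.5, -8.9], "delta_rot": [0, 0, 0.094], "hand": 1},
    {"travel": [-44.8, -10.4, -8.9], "delta_rot": [0, 0, 0.094], "hand": 1},
    {"travel": [-45.6, -6.1, -8.9], "delta_rot": [0, 0, 0.094], "hand": 1},
  ],
)

```text
clock: 2.7
position: [376.7, 184.9, 292.2]
tool_rot: [0.0, 0.571, 0.821, -0.003]
force: [0.7, -0.4, 0.5]
gripper_width: 87.7
```

Request:
play_rows(
  moves=[
    {"travel": [-46, -1.8, -8.9], "delta_rot": [0, 0, 0.094], "hand": 1},
    {"travel": [-46, 2.5, -8.9], "delta_rot": [0, 0, 0.094], "hand": 1},
    {"travel": [-45.5, 6.8, -8.9], "delta_rot": [0, 0, 0.094], "hand": 1},
    {"travel": [-44.7, 11, -8.9], "delta_rot": [0, 0, 0.094], "hand": 1},
    {"travel": [0, 0, 0], "delta_rot": [0, 0, 0], "hand": 1},
    {"travel": [0, 0, 0], "delta_rot": [0, 0, 0], "hand": 1},
  ],
)

```text
clock: 3.3
position: [434.1, -3.1, 332.3]
tool_rot: [0.003, 0.724, 0.69, -0.001]
force: [-0.8, 0.5, 0.6]
gripper_width: 87.7
```

```bash
cat > look.py <<'E'
from h import *
import sys
name=sys.argv[1]
print(pose()[0].round(1),pose()[1].as_quat().round(3))
p,d,ci=snap("wrist"); save(name,p); C=cloud(d,ci); np.savez(name+".npz",p=p,d=d,C=C,**{k:np.array(ci[k]) for k in "KRt"})
Z=dict(fork_hole=100,bay=10,rail_knob=123,lug_hole=88,pin_flange=70)
for l in sys.argv[2].split(","):
    if l in Z:
        for s in r.tip_of(l,"wrist")[:3]:
            v,u=s["position"]; print(l,round(s["score"],2),np.round([u,v]),px2w(ci,u,v,Z[l]).round(1))
    else:
        for s in r.outline_of(l,"wrist")[:3]:
            m=s["region"]&(d>0); Q=C[m]; 
            if len(Q)<20: continue
            zt=np.percentile(Q[:,2],95); top=Q[Q[:,2]>zt-6]
            print(l,round(s["score"],2),np.round(s["box"]),"ztop",zt.round(),"top c",((top.min(0)+top.max(0))/2).round(1),"ext",np.ptp(top,axis=0).round())
E
python3 look.py w1 fork_hole,bay,rail_knob,lug_hole,bottle,tall_bottle,tin,rail
```

```text
[434.1  -3.1 332.3] [ 0.724  0.69  -0.001  0.003]
fork_hole 0.87 [384. 238.] [571.9 -86.4 100. ]
bay 0.63 [413. 148.] [640.7  20.3  10. ]
rail_knob 0.92 [313. 151.] [476.7  33.8 123. ]
lug_hole 0.96 [262. 194.] [413.4 -21.1  88. ]
bottle 0.64 [308. 168. 360. 224.] ztop 142.0 top c [505.7 -30.3 139.4] ext [37. 37.  7.]
bottle 0.34 [394. 349. 413. 386.] ztop 397.0 top c [478.2 -17.9 400.7] ext [ 1.  2. 13.]
tall_bottle 0.64 [400.  46. 518. 105.] ztop 186.0 top c [641.4 103.5 184. ] ext [26. 25.  8.]
tin 0.95 [411. 186. 448. 222.] ztop 50.0 top c [656.1 -60.9  48.1] ext [44. 43.  8.]
rail 0.82 [247.  66. 378. 210.] ztop 123.0 top c [473.1  32.7 122.4] ext [13. 15.  6.]
rail 0.52 [307. 169. 360. 228.] ztop 142.0 top c [505.8 -30.3 139.4] ext [37. 37.  7.]
rail 0.51 [249.  46. 470. 251.] ztop 99.0 top c [551.2  12.9 116.4] ext [170. 234.  46.]
```

View pics/w1.png

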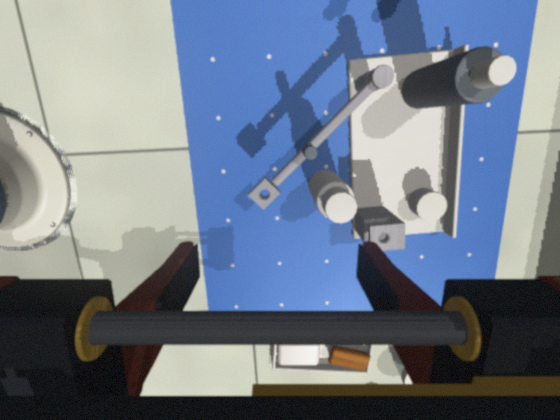

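Run:
```python
from h import *
z=np.load("w1.npz");C=z["C"];d=z["d"]
Q=C[d>0]
def box(lo,hi,zl,zh):
    m=(Q[:,0]>lo[0])&(Q[:,0]<hi[0])&(Q[:,1]>lo[1])&(Q[:,1]<hi[1])&(Q[:,2]>zl)&(Q[:,2]<zh);return Q[m]
A=box((530,80),(610,160),93,103); print("hinge",len(A),((A.min(0)+A.max(0))/2).round(1),np.ptp(A,axis=0).round())
A=box((530,-125),(610,-40),96,105); print("fork",len(A),((A.min(0)+A.max(0))/2).round(1),np.ptp(A,axis=0).round(),cv2.minAreaRect(A[:,:2].astype(np.float32)))
A=box((500,-180),(760,200),4,16); print("shelf",len(A),cv2.minAreaRect(A[:,:2].astype(np.float32)))
A=box((640,-180),(760,200),30,45); print("lip",len(A),A.mean(0).round(),cv2.fitLine(A[:,:2].astype(np.float32),cv2.DIST_HUBER,0,.01,.01).ravel().round(3))
```

```text
hinge 427 [562.  113.5  97.2] [25. 25.  8.]
fork 813 [575.7 -85.5  99.5] [47. 38.  7.] ((575.5339965820312, -85.93104553222656), (46.16090393066406, 37.31180191040039), 2.8917837142944336)
shelf 12785 ((629.5335083007812, 9.993850708007812), (258.885986328125, 379.4467468261719), 0.025088902562856674)
lip 1129 [690.  -6.  38.] [ 4.00000e-02 -9.99000e-01  6.92014e+02 -2.27100e+00]
```

w1: bottle cap at (338,205), fork hole (384,238), rail hinge (382,76), lug (263,194), tall bottle cap (492,70), tin (430,205). The wrist depth fits the given sizes: hinge to fork 199.7 mm, hinge to lug hole 200.6 mm, cap 37 mm wide.

```bash
python3 -c "
from h import *
plan([(506,-30,180),(506,-30,110)],0.04)"
```

```text
([-6.1, 18.2, 38.1], [0.001, 0.002, -0.021])
([-6.5, 18.1, 38.1], [0.001, 0.002, -0.021])
([-6.9, 18.0, 38.1], [0.001, 0.002, -0.021])
([-7.4, 17.9, 38.1], [0.001, 0.002, -0.021])
--
([0.0, 0.0, 35.0], [-0.0, 0.0, -0.0])
([0.0, 0.0, 35.0], [-0.0, 0.0, -0.0])
--
```

Request:
play_rows(
  moves=[
    {"travel": [-6.1, 18.2, 38.1], "delta_rot": [0.001, 0.002, -0.021], "hand": 1},
    {"travel": [-6.5, 18.1, 38.1], "delta_rot": [0.001, 0.002, -0.021], "hand": 1},
    {"travel": [-6.9, 18, 38.1], "delta_rot": [0.001, 0.002, -0.021], "hand": 1},
    {"travel": [-7.4, 17.9, 38.1], "delta_rot": [0.001, 0.002, -0.021], "hand": 1},
    {"travel": [0, 0, 0], "delta_rot": [0, 0, 0], "hand": 1},
    {"travel": [0, 0, 0], "delta_rot": [0, 0, 0], "hand": 1},
  ],
)

```text
clock: 4.35
position: [508.9, -27.5, 178.8]
tool_rot: [0.001, 0.69, 0.724, 0.003]
force: [0.0, 0.3, 0.6]
gripper_width: 88.2
```

```bash
python3 look.py w2 fork_hole,rail_knob,lug_hole,bottle,tall_bottle,tin; python3 -c "
from h import *
plan([(506,-30,110)],0.04)"
```

```text
[508.9 -27.5 178.8] [0.69  0.724 0.003 0.001]
fork_hole 0.73 [232. 137.] [471.5  32.8 100. ]
fork_hole 0.68 [348. 284.] [571.1 -83.6 100. ]
rail_knob 0.74 [232. 138.] [475.  33. 123.]
lug_hole 0.83 [166. 199.] [416.8 -19.6  88. ]
lug_hole 0.74 [348. 287.] [574.4 -93.1  88. ]
bottle 0.59 [245. 173. 309. 266.] ztop 141.0 top c [506.1 -30.4 139.2] ext [37. 38.  8.]
bottle 0.32 [142.  24. 361. 226.] ztop 123.0 top c [474.6  32.8 121.4] ext [14. 15.  8.]
bottle 0.19 [394. 211. 450. 263.] ztop 50.0 top c [656.7 -60.9  47.4] ext [45. 44.  7.]
tall_bottle 0.71 [396.   0. 560.  94.] ztop 169.0 top c [636.8 100.1 171.8] ext [17. 18. 17.]
tin 0.74 [391. 212. 448. 262.] ztop 50.0 top c [656.7 -60.9  47.4] ext [45. 44.  7.]
([-1.1, -2.1, 35.0], [0.005, -0.0, 0.005])
([-1.1, -2.0, 35.0], [0.005, -0.0, 0.005])
--
```

Request:
play_rows(
  moves=[
    {"travel": [-1.1, -2.1, 35], "delta_rot": [0.005, 0, 0.005], "hand": 1},
    {"travel": [-1.1, -1, 34], "delta_rot": [0, 0, 0], "hand": 1},
    {"travel": [0, 0, 0], "delta_rot": [0, 0, 0], "hand": 0.2},
    {"travel": [0, 0, 0], "delta_rot": [0, 0, 0], "hand": 0.2},
    {"travel": [0, 0, 0], "delta_rot": [0, 0, 0], "hand": 0.2},
    {"travel": [0, 0, 0], "delta_rot": [0, 0, 0], "hand": 0.2},
    {"travel": [0, 0, 0], "delta_rot": [0, 0, 0], "hand": 0.2},
  ],
  newtons=25,
)

```text
clock: 5.4
position: [510.9, -30.1, 120.8]
tool_rot: [0.008, 0.691, 0.723, 0.007]
force: [0.4, -0.1, 0.4]
gripper_width: 51.3
```

```bash
python3 -c "
from h import *
p,R=pose();print(p,R.as_euler('xyz'))
plan([p+[0,0,50],(640,18,p[2]+50),(640,18,p[2]+12)],0.04,step=40)"
```

```text
[510.90115886 -30.09888495 120.81292642] [3.12147867e+00 1.69328543e-03 1.61514826e+00]
([-0.0, 0.5, -25.0], [0.01, 0.001, 0.002])
([-0.0, 0.3, -25.0], [0.01, 0.001, 0.002])
--
([10.7, 32.7, -0.0], [-0.0, -0.0, 0.0])
([10.7, 32.7, -0.0], [-0.0, -0.0, 0.0])
([10.7, 32.7, -0.0], [-0.0, -0.0, 0.0])
([10.7, 32.7, -0.0], [-0.0, -0.0, 0.0])
--
([-0.0, 0.0, 38.0], [-0.0, -0.0, 0.0])
--
```

Request:
play_rows(
  moves=[
    {"travel": [0, -5, 11], "delta_rot": [0.015, 0, 0], "hand": 0.6},
    {"travel": [0, 0, 1], "delta_rot": [0, 0, 0], "hand": 0.6},
    {"travel": [0, 0, 0], "delta_rot": [0, 0, 0], "hand": 0.6},
  ],
)

```text
clock: 5.7
position: [506.6, -30.5, 109.6]
tool_rot: [0.003, 0.691, 0.723, 0.002]
force: [-0.6, -0.0, -0.5]
gripper_width: 52.7
```

Request:
play_rows(
  moves=[
    {"travel": [0, 0, 0], "delta_rot": [0, 0, 0], "hand": 0.2},
    {"travel": [0, 0, 0], "delta_rot": [0, 0, 0], "hand": 0.2},
    {"travel": [0, 0, 0], "delta_rot": [0, 0, 0], "hand": 0.2},
    {"travel": [0, 0, 0], "delta_rot": [0, 0, 0], "hand": 0.2},
    {"travel": [0, 0, 0], "delta_rot": [0, 0, 0], "hand": 0.2},
  ],
  newtons=25,
)

```text
clock: 6.2
position: [506.4, -30.4, 109.2]
tool_rot: [0.003, 0.691, 0.723, 0.001]
force: [-0.0, -0.1, -0.6]
gripper_width: 38.0
```

Request:
play_rows(
  moves=[
    {"travel": [0, 0, -25], "delta_rot": [0, 0, 0], "hand": 0.2},
    {"travel": [0, 0, -25], "delta_rot": [0, 0, 0], "hand": 0.2},
    {"travel": [0, 0, 0], "delta_rot": [0, 0, 0], "hand": 0.2},
  ],
)

```text
clock: 6.5
position: [504.6, -30.1, 157.5]
tool_rot: [0.0, 0.691, 0.723, -0.0]
force: [1.1, 0.0, -2.5]
gripper_width: 37.9
```

```bash
python3 -c "
from h import *
p,R=pose();print(p,R.as_euler('xyz'))
plan([(640,18,p[2])],0.04,step=36)"
```

```text
[504.63340903 -30.13935988 157.50711501] [3.14157391e+00 1.06122166e-03 1.61516900e+00]
([10.5, 34.3, -0.0], [0.0, 0.0, 0.001])
([10.6, 34.3, -0.0], [0.0, 0.0, 0.001])
([10.6, 34.3, -0.0], [0.0, 0.0, 0.001])
([10.6, 34.3, -0.0], [0.0, 0.0, 0.001])
--
```

Request:
play_rows(
  moves=[
    {"travel": [10.5, 34.3, 0], "delta_rot": [0, 0, 0], "hand": 0.2},
    {"travel": [10.5, 34.3, 0], "delta_rot": [0, 0, 0], "hand": 0.2},
    {"travel": [10.5, 34.3, 0], "delta_rot": [0, 0, 0], "hand": 0.2},
    {"travel": [10.5, 34.3, 0], "delta_rot": [0, 0, 0], "hand": 0.2},
    {"travel": [0, 0, 0], "delta_rot": [0, 0, 0], "hand": 0.2},
    {"travel": [0, 0, 0], "delta_rot": [0, 0, 0], "hand": 0.2},
  ],
)

```text
clock: 7.1
position: [641.0, 19.2, 143.5]
tool_rot: [-0.005, 0.692, 0.722, -0.006]
force: [-0.5, -0.5, -2.5]
gripper_width: 37.5
```

```bash
python3 -c "
from h import *
p,R=pose();print(p,R.as_euler('xyz'))
plan([(640,18,123)],0.04,step=18)"
```

```text
[641.02826827  19.23685452 143.54084879] [-3.12685241e+00  6.95256621e-04  1.61374264e+00]
([-0.6, -0.4, 10.3], [-0.007, 0.0, 0.001])
([-0.6, -0.5, 10.3], [-0.007, 0.0, 0.001])
--
```

Request:
play_rows(
  moves=[
    {"travel": [-0.6, -0.4, 10.3], "delta_rot": [-0.007, 0, 0.001], "hand": 0.2},
    {"travel": [-0.6, -0.5, 10], "delta_rot": [-0.006, 0, 0], "hand": 0.2},
    {"travel": [0, 0, 1], "delta_rot": [0, 0, 0], "hand": 0.2},
    {"travel": [0, 0, 0], "delta_rot": [0, 0, 0], "hand": 0.2},
  ],
)

```text
clock: 7.5
position: [636.8, 16.7, 119.3]
tool_rot: [-0.001, 0.693, 0.721, -0.001]
force: [-0.4, 0.7, -2.3]
gripper_width: 37.9
```

Request:
play_rows(
  moves=[
    {"travel": [0, 0, 1], "delta_rot": [0, 0, 0], "hand": 0.2},
    {"travel": [0, 0, 0.5], "delta_rot": [0, 0, 0], "hand": 0.2},
  ],
)

```text
clock: 7.7
position: [636.7, 16.4, 119.5]
tool_rot: [0.0, 0.693, 0.721, -0.0]
force: [0.6, 0.2, -3.5]
gripper_width: 37.4
```

Request:
play_rows(
  moves=[
    {"travel": [0, 0, 3], "delta_rot": [0, 0, 0], "hand": 0.2},
    {"travel": [0, 0, 0], "delta_rot": [0, 0, 0], "hand": 0.2},
  ],
)

```text
clock: 7.9
position: [637.3, 16.4, 120.1]
tool_rot: [0.002, 0.693, 0.721, 0.001]
force: [-0.3, -0.7, -2.5]
gripper_width: 37.9
```

Request:
play_rows(
  moves=[
    {"travel": [0, 0, 3], "delta_rot": [-0.003, 0, 0], "hand": 0.2},
    {"travel": [0, 0, 3], "delta_rot": [0, 0, 0], "hand": 0.2},
  ],
)

```text
clock: 8.1
position: [638.5, 16.3, 119.2]
tool_rot: [0.005, 0.693, 0.721, 0.004]
force: [-4.9, 0.2, 9.6]
gripper_width: 37.4
```

Request:
play_rows(
  moves=[
    {"travel": [0, 0, -0.5], "delta_rot": [0.005, 0, 0], "hand": 0.75},
    {"travel": [0, 0, 0], "delta_rot": [0, 0, 0], "hand": 0.75},
    {"travel": [0, 0, 0], "delta_rot": [0, 0, 0], "hand": 0.75},
    {"travel": [0, 0, 0], "delta_rot": [0, 0, 0], "hand": 0.75},
    {"travel": [0, 0, -20], "delta_rot": [0, 0, 0], "hand": 0.75},
    {"travel": [0, 0, -30], "delta_rot": [0, 0, 0], "hand": 0.75},
    {"travel": [0, 0, -30], "delta_rot": [0, 0, 0], "hand": 0.75},
  ],
)

```text
clock: 8.8
position: [636.0, 16.3, 194.2]
tool_rot: [-0.0, 0.693, 0.721, -0.001]
force: [0.2, -0.4, 0.3]
gripper_width: 65.7
```

```bash
python3 look.py w3 bottle,tall_bottle,rail_knob; python3 -c "
from h import *
p,R=pose();print(p,R.as_euler('xyz'))
plan([(475,33,200)],0.04,step=44)"
```

```text
[636.   16.3 194.2] [ 0.693  0.721 -0.001 -0.   ]
bottle 0.58 [252. 169. 314. 258.] ztop 151.0 top c [637.9  16.5 149. ] ext [37. 37.  7.]
tall_bottle 0.91 [251.  50. 338. 140.] ztop 186.0 top c [642.  104.  184.7] ext [25. 26.  6.]
rail_knob 0.57 [ 66. 191.] [474.7  32.5 123. ]
[636.83730305  16.33848461 194.68766282] [3.14058795e+00 1.43144606e-03 1.61090546e+00]
([5.8, -40.3, -1.4], [0.0, 0.0, 0.0])
([5.8, -40.3, -1.4], [0.0, 0.0, 0.0])
([5.8, -40.3, -1.4], [0.0, 0.0, 0.0])
([5.8, -40.3, -1.3], [0.0, 0.0, 0.0])
--
```

Request:
play_rows(
  moves=[
    {"travel": [5.8, -40.3, -1.4], "delta_rot": [0, 0, 0], "hand": 0.6},
    {"travel": [5.8, -40.3, -1.4], "delta_rot": [0, 0, 0], "hand": 0.6},
    {"travel": [5.8, -40.3, -1.4], "delta_rot": [0, 0, 0], "hand": 0.6},
    {"travel": [5.8, -40.3, -1.3], "delta_rot": [0, 0, 0], "hand": 0.6},
    {"travel": [0, 0, 0], "delta_rot": [0, 0, 0], "hand": 0.6},
    {"travel": [0, 0, 0], "delta_rot": [0, 0, 0], "hand": 0.6},
  ],
)

```text
clock: 9.6
position: [465.4, 33.4, 180.8]
tool_rot: [-0.009, 0.693, 0.721, -0.01]
force: [-0.2, -0.5, 0.0]
gripper_width: 52.7
```

```bash
python3 look.py w4 rail_knob,lug_hole,rail; python3 -c "
from h import *
plan([(475,33,98)],0.04,step=36)"
```

```text
[465.4  33.4 180.8] [ 0.693  0.721 -0.01  -0.009]
rail_knob 0.7 [291. 225.] [472.9  33.8 123. ]
lug_hole 0.73 [294. 226.] [476.4  21.9  88. ]
lug_hole 0.65 [221. 269.] [414.4 -21.   88. ]
lug_hole 0.33 [446. 280.] [612.1 -22.1  88. ]
rail 0.72 [229. 103. 404. 280.] ztop 123.0 top c [459.7  33.4 150.1] ext [43. 15. 65.]
([-0.2, 3.5, 27.8], [-0.009, 0.0, -0.0])
([-0.2, 3.2, 27.9], [-0.009, 0.0, -0.0])
([-0.2, 3.0, 27.9], [-0.009, 0.0, -0.0])
--
```

Request:
play_rows(
  moves=[
    {"travel": [-0.2, 3.3, 27.8], "delta_rot": [-0.009, 0, 0], "hand": 0.6},
    {"travel": [-0.2, 3, 27.8], "delta_rot": [-0.009, 0, 0], "hand": 0.6},
    {"travel": [-0.2, 2, 24], "delta_rot": [-0.005, 0, 0], "hand": 0.6},
    {"travel": [0, 0, 0], "delta_rot": [0, 0, 0], "hand": 0.6},
    {"travel": [0, 0, 0], "delta_rot": [0, 0, 0], "hand": 0.6},
  ],
)

```text
clock: 10.3
position: [478.8, 32.1, 100.2]
tool_rot: [-0.001, 0.694, 0.72, -0.001]
force: [-0.6, 0.2, 0.2]
gripper_width: 52.6
```

Request:
play_rows(
  moves=[
    {"travel": [0, -4, 1], "delta_rot": [0, 0, 0], "hand": 0},
    {"travel": [0, 0, 0], "delta_rot": [0, 0, 0], "hand": 0},
    {"travel": [0, 0, 0], "delta_rot": [0, 0, 0], "hand": 0},
    {"travel": [0, 0, 0], "delta_rot": [0, 0, 0], "hand": 0},
    {"travel": [0, 0, 0], "delta_rot": [0, 0, 0], "hand": 0},
    {"travel": [0, 0, 0], "delta_rot": [0, 0, 0], "hand": 0},
    {"travel": [0, 0, 0], "delta_rot": [0, 0, 0], "hand": 0},
  ],
  newtons=8,
)

```text
clock: 11.0
position: [475.6, 30.8, 103.8]
tool_rot: [0.001, 0.694, 0.72, -0.001]
force: [0.4, -0.5, -1.2]
gripper_width: 15.7
```

```bash
python3 -c "
from h import *
p,R=pose();print(p,R.as_euler('xyz'),r.get_obs()['gripper_width'])
h=np.array([562,113.5]);a0=np.arctan2(*(p[:2]-h)[::-1]);print(np.linalg.norm(p[:2]-h),a0+1.528)
A=np.linspace(a0,-1.528,9)[1:]
plan([(h[0]+119.5*np.cos(a),h[1]+119.5*np.sin(a),99) for a in A],0.04)"
```

```text
[475.63602312  30.77317437 103.80720772] [3.14133605e+00 2.62829714e-03 1.60816699e+00] 15.668077446331097
119.59291024393937 -0.8497012215238278
([-8.9, 9.0, 4.8], [0.0, 0.003, -0.003])
--
([-8.1, 9.8, -0.0], [0.0, -0.0, -0.0])
--
([-7.0, 10.6, -0.0], [0.0, -0.0, -0.0])
--
([-5.8, 11.3, 0.0], [0.0, 0.0, -0.0])
--
([-4.6, 11.8, 0.0], [0.0, -0.0, -0.0])
--
([-3.3, 12.3, 0.0], [0.0, 0.0, -0.0])
--
([-2.0, 12.5, 0.0], [0.0, -0.0, -0.0])
--
([-0.6, 12.7, 0.0], [0.0, 0.0, -0.0])
--
```

Request:
play_rows(
  moves=[
    {"travel": [-8.9, 9, 0], "delta_rot": [0, 0, 0], "hand": 0},
    {"travel": [-8.1, 9.8, 0], "delta_rot": [0, 0, 0], "hand": 0},
    {"travel": [-7, 10.6, 0], "delta_rot": [0, 0, 0], "hand": 0},
    {"travel": [-5.8, 11.3, 0], "delta_rot": [0, 0, 0], "hand": 0},
    {"travel": [-4.6, 11.8, 0], "delta_rot": [0, 0, 0], "hand": 0},
  ],
)

```text
clock: 11.5
position: [526.7, -5.3, 103.7]
tool_rot: [-0.0, 0.694, 0.72, -0.006]
force: [-2.4, -1.7, 1.2]
gripper_width: 15.9
```

```bash
python3 -c "
from h import *
p,R=pose();print(p,R.as_euler('xyz'),r.get_obs()['gripper_width'])
h=np.array([562,113.5]);a0=np.arctan2(*(p[:2]-h)[::-1]);print(np.linalg.norm(p[:2]-h),a0+1.528)
A=np.linspace(a0,-1.528,5)[1:]
plan([(h[0]+119.5*np.cos(a),h[1]+119.5*np.sin(a),103) for a in A],0.04)"
```

```text
[526.65460075  -5.27697926 103.7439464 ] [-3.13195092  0.00799174  1.60842207] 15.92582573342586
123.92444492692648 -0.3320294953553935
([1.4, 10.9, 0.6], [-0.01, 0.008, -0.002])
--
([-2.0, 9.7, 0.0], [0.0, 0.0, 0.0])
--
([-1.2, 9.8, 0.0], [0.0, 0.0, 0.0])
--
([-0.4, 9.9, 0.0], [0.0, 0.0, 0.0])
--
```

Request:
play_rows(
  moves=[
    {"travel": [1.4, 10.9, 0], "delta_rot": [-0.008, 0.008, 0], "hand": 0},
    {"travel": [-2, 9.7, 0], "delta_rot": [0, 0, 0], "hand": 0},
    {"travel": [-1.2, 9.8, 0], "delta_rot": [0, 0, 0], "hand": 0},
    {"travel": [-0.4, 9.9, 0], "delta_rot": [0, 0, 0], "hand": 0},
    {"travel": [0, 3, 0], "delta_rot": [0, 0, 0], "hand": 0},
    {"travel": [0, 3, 0], "delta_rot": [0, 0, 0], "hand": 0},
  ],
)

```text
clock: 12.1
position: [570.2, -10.7, 103.5]
tool_rot: [-0.004, 0.695, 0.719, -0.009]
force: [-16.0, -1.6, 8.3]
gripper_width: 19.8
```

Request:
play_rows(
  moves=[
    {"travel": [0, 0, 0], "delta_rot": [0, 0, 0], "hand": 0},
    {"travel": [0, 0, 0], "delta_rot": [0, 0, 0], "hand": 0.5},
    {"travel": [0, 0, 0], "delta_rot": [0, 0, 0], "hand": 0.5},
    {"travel": [0, 0, 0], "delta_rot": [0, 0, 0], "hand": 0.5},
    {"travel": [0, 0, -25], "delta_rot": [0, 0, 0], "hand": 0.5},
    {"travel": [0, 0, -40], "delta_rot": [0, 0, 0], "hand": 0.5},
    {"travel": [0, 0, -45], "delta_rot": [0, 0, 0], "hand": 0.5},
    {"travel": [0, 0, 0], "delta_rot": [0, 0, 0], "hand": 0.5},
  ],
)

```text
clock: 12.9
position: [573.0, -7.3, 215.2]
tool_rot: [-0.008, 0.694, 0.72, -0.01]
force: [-0.4, 0.4, 0.9]
gripper_width: 44.1
```

```bash
python3 look.py w5 rail_knob,lug_hole,fork_hole,bottle,tall_bottle,tin; python3 -c "
from h import *
plan([(490,250,260)],-0.1,step=44)"
```

```text
[573.   -7.3 215.2] [ 0.694  0.72  -0.01  -0.008]
rail_knob 0.93 [274. 209.] [566.8  -4.7 123. ]
rail_knob 0.67 [278. 281.] [572.9 -71.4 123. ]
rail_knob 0.41 [337. 162.] [615.6  36.3 123. ]
lug_hole 0.66 [277. 277.] [571.5 -85.1  88. ]
bottle 0.95 [319. 147. 401. 222.] ztop 151.0 top c [637.8  16.4 149.2] ext [37. 37.  8.]
tall_bottle 0.68 [327.  18. 439. 112.] ztop 186.0 top c [641.5 103.9 184. ] ext [25. 26.  8.]
tin 0.85 [334. 216. 378. 261.] ztop 50.0 top c [656.3 -60.5  47.4] ext [43. 44.  7.]
([37.2, -10.4, -7.4], [-0.006, 0.001, 0.02])
([37.0, -11.0, -7.5], [-0.006, 0.001, 0.02])
([36.7, -11.7, -7.5], [-0.006, 0.001, 0.02])
([36.5, -12.4, -7.5], [-0.006, 0.001, 0.02])
([36.3, -13.1, -7.6], [-0.006, 0.001, 0.02])
([36.0, -13.7, -7.6], [-0.006, 0.001, 0.02])
([35.7, -14.4, -7.7], [-0.006, 0.001, 0.02])
--
```

View pics/w5.png

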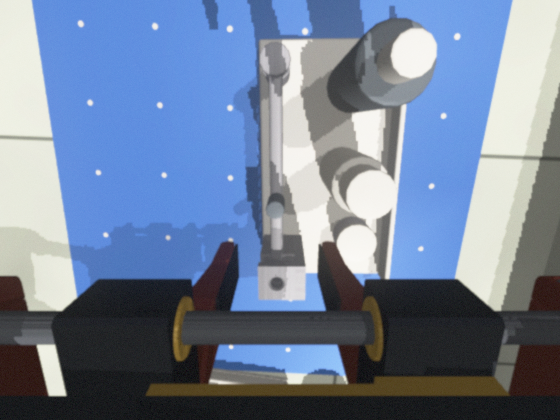

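w5: the rail runs straight from the hinge (275,60) into the fork, knob at (274,209), hole at (277,284). The bottle cap is at (370,193), standing free. Next I refine the fork hole and then go to look at the rack.

Run:
```python
from h import *
for n in("w5",):
    z=np.load(n+".npz");ci={k:z[k] for k in "KRt"}; g=cv2.cvtColor(z["p"],cv2.COLOR_RGB2GRAY)[268:298,262:302]
    m=g<np.percentile(g,50)*.6; k,l,s,c=cv2.connectedComponentsWithStats(m.astype(np.uint8)); 
    for i in range(1,k):
        if s[i][4]>20: u,v=c[i]+[262,268]; print(s[i],u,v,px2w(ci,u,v,100).round(1))
    Q=z["C"][z["d"]>0]; A=Q[(Q[:,0]>530)&(Q[:,0]<620)&(Q[:,1]<-50)&(Q[:,1]>-125)&(Q[:,2]>95)&(Q[:,2]<104)]
    print(cv2.minAreaRect(A[:,:2].astype(np.float32)),((A.min(0)+A.max(0))/2))
    A=Q[(Q[:,0]>530)&(Q[:,0]<600)&(Q[:,1]<150)&(Q[:,1]>80)&(Q[:,2]>94)&(Q[:,2]<103)];print("hinge",((A.min(0)+A.max(0))/2),np.ptp(A,axis=0))
```

```text
[  9  10  12  12 118] 276.54237288135596 283.3474576271186 [571.3 -86.2 100. ]
((575.8522338867188, -85.55072021484375), (45.67963409423828, 37.543766021728516), 1.7765036821365356) [575.74746177 -85.29375149  99.250816  ]
hinge [562.46188224 113.91993009  97.51617871] [25.18417321 25.42898756  6.79354003]
```

Request:
play_rows(
  moves=[
    {"travel": [37, -10.4, -7.4], "delta_rot": [-0.006, 0.001, 0.02], "hand": 0.6},
    {"travel": [37, -11, -7.4], "delta_rot": [-0.006, 0.001, 0.02], "hand": 0.6},
    {"travel": [37, -12, -7.4], "delta_rot": [-0.006, 0, 0.02], "hand": 0.6},
    {"travel": [36, -12, -7.4], "delta_rot": [0, 0, 0.02], "hand": 0.6},
    {"travel": [36, -13, -7.4], "delta_rot": [0, 0, 0.02], "hand": 0.6},
    {"travel": [36, -14, -7.4], "delta_rot": [0, 0, 0.02], "hand": 0.6},
    {"travel": [0, 0, 0], "delta_rot": [0, 0, 0], "hand": 0.6},
    {"travel": [0, 0, 0], "delta_rot": [0, 0, 0], "hand": 0.6},
  ],
)

```text
clock: 14.05
position: [497.5, 219.3, 242.9]
tool_rot: [-0.011, 0.739, 0.674, -0.015]
force: [0.0, -0.3, -0.1]
gripper_width: 52.4
```

```bash
python3 look.py w6 pin,ball_pin,disc_pin,rack,pin_flange
```

```text
[497.5 219.3 242.9] [ 0.739  0.674 -0.015 -0.011]
pin 0.92 [334.  72. 363.  97.] ztop 107.0 top c [566.8 321.1 104.2] ext [17. 17.  7.]
pin 0.82 [377. 161. 411. 183.] ztop 92.0 top c [615.8 228.8  90.3] ext [18. 17.  8.]
pin 0.74 [318. 165. 344. 185.] ztop 92.0 top c [548.7 234.1  89.9] ext [17. 17.  7.]
ball_pin 0.84 [229.  64. 258.  96.] ztop 106.0 top c [467.5 331.  104.2] ext [21. 21.  8.]
disc_pin 0.73 [276.  63. 313. 102.] ztop 93.0 top c [517.  325.9  91.3] ext [34. 35.  6.]
rack 0.27 [334.  70. 363.  97.] ztop 107.0 top c [566.9 321.1 104.2] ext [17. 17.  7.]
pin_flange 0.95 [349.  84.] [570.7 320.4  70. ]
pin_flange 0.86 [393. 171.] [613.  231.2  70. ]
pin_flange 0.8 [331. 174.] [548.8 233.4  70. ]
```

View pics/w6.png

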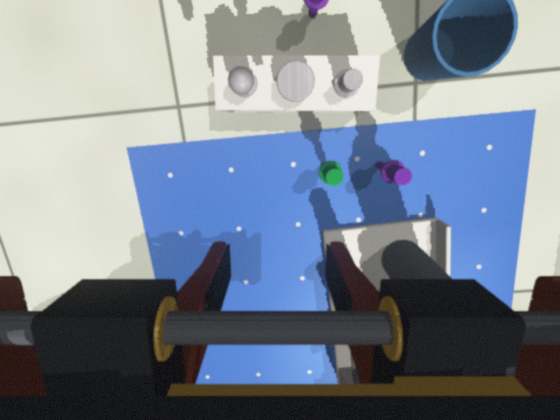

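w6: grey straight knob at (348,83) in the rack, disc at (296,80), ball at (241,81). The green (331,173) and purple (397,172), (317,5) look-alikes stand outside the rack. I choose the grey one, whose top is at (567,321,106), as expected for a pin hanging in the rack.

```bash
python3 -c "
from h import *
plan([(567,321,200)],1.475,step=44)"
```

```text
([10.0, 5.5, 3.7], [-0.003, -0.002, -0.143])
([9.1, 6.8, 3.7], [-0.003, -0.002, -0.143])
([8.0, 8.0, 3.7], [-0.003, -0.002, -0.143])
([6.8, 9.1, 3.7], [-0.003, -0.002, -0.143])
([5.5, 9.9, 3.7], [-0.003, -0.002, -0.143])
([4.0, 10.6, 3.7], [-0.003, -0.002, -0.143])
([2.5, 11.1, 3.8], [-0.003, -0.002, -0.143])
([0.9, 11.3, 3.8], [-0.003, -0.002, -0.143])
([-0.7, 11.3, 3.8], [-0.003, -0.002, -0.143])
([-2.3, 11.1, 3.9], [-0.003, -0.002, -0.143])
([-3.9, 10.6, 3.9], [-0.003, -0.002, -0.143])
--
```

Request:
play_rows(
  moves=[
    {"travel": [10, 5.5, 3.7], "delta_rot": [-0.003, -0.002, -0.143], "hand": 0.6},
    {"travel": [9.1, 6.8, 3.7], "delta_rot": [-0.003, -0.002, -0.143], "hand": 0.6},
    {"travel": [8, 8, 3.7], "delta_rot": [-0.003, -0.002, -0.143], "hand": 0.6},
    {"travel": [6.8, 9.1, 3.7], "delta_rot": [-0.003, -0.002, -0.143], "hand": 0.6},
    {"travel": [5.5, 9.9, 3.7], "delta_rot": [-0.003, -0.002, -0.143], "hand": 0.6},
    {"travel": [4, 10.6, 3.7], "delta_rot": [-0.003, -0.002, -0.143], "hand": 0.6},
    {"travel": [2.5, 11.1, 3.8], "delta_rot": [-0.003, -0.002, -0.143], "hand": 0.6},
    {"travel": [0.9, 11.3, 3.8], "delta_rot": [-0.003, -0.002, -0.143], "hand": 0.6},
  ],
)

```text
clock: 15.15
position: [552.3, 288.3, 211.3]
tool_rot: [-0.003, 0.243, 0.97, -0.004]
force: [-0.2, -0.3, -1.1]
gripper_width: 52.8
```

```bash
python3 -c "
from h import *
print(pose()[0])
plan([(567,321,180)],1.475,step=44)"
```

```text
[552.33566877 288.26746619 211.27321446]
([0.8, 12.0, 10.3], [-0.003, -0.002, -0.131])
([-0.8, 12.0, 10.4], [-0.003, -0.002, -0.131])
([-2.3, 11.8, 10.4], [-0.003, -0.002, -0.131])
--
```

Request:
play_rows(
  moves=[
    {"travel": [0.8, 12, 10.3], "delta_rot": [-0.003, -0.002, -0.131], "hand": 0.6},
    {"travel": [-0.8, 12, 10.4], "delta_rot": [-0.003, -0.002, -0.131], "hand": 0.6},
    {"travel": [-2.3, 10, 8], "delta_rot": [-0.003, -0.002, -0.125], "hand": 0.6},
    {"travel": [0, 0, 0], "delta_rot": [0, 0, 0], "hand": 0.6},
    {"travel": [0, 0, 0], "delta_rot": [0, 0, 0], "hand": 0.6},
  ],
)

```text
clock: 15.65
position: [569.3, 316.8, 179.5]
tool_rot: [-0.0, 0.047, 0.999, -0.0]
force: [-0.1, 0.6, 0.0]
gripper_width: 52.8
```

```bash
python3 look.py w7 pin,ball_pin,disc_pin; python3 -c "
from h import *
plan([(567,321,80)],1.475,step=34)"
```

```text
[569.3 316.8 179.5] [ 0.047  0.999 -0.    -0.   ]
pin 0.95 [176. 240. 208. 282.] ztop 92.0 top c [588.7 251.  151.3] ext [ 69.  60. 130.]
pin 0.62 [353. 152. 397. 187.] ztop 92.0 top c [544.  403.9  89.7] ext [17. 18.  7.]
pin 0.57 [166. 180. 206. 212.] ztop 92.0 top c [549.  234.2  89.8] ext [17. 18.  7.]
ball_pin 0.76 [273.  65. 302. 102.] ztop 106.0 top c [468.1 331.1 104.2] ext [21. 21.  8.]
ball_pin 0.42 [  0. 212.  62. 237.] ztop 89.0 top c [561.4 101.9  87.3] ext [22. 51.  9.]
disc_pin 0.64 [263. 130. 307. 174.] ztop 93.0 top c [517.6 326.3  91.4] ext [34. 35.  6.]
([0.9, 1.2, 33.4], [0.0, 0.0, 0.001])
([0.9, 1.2, 33.4], [0.0, 0.0, 0.001])
([0.9, 1.2, 33.4], [0.0, 0.0, 0.001])
--
```

Run:
```python
from h import *
z=np.load("w7.npz");C=z["C"];m=(z["d"]>0)&(np.hypot(C[...,0]-567,C[...,1]-321)<25)&(C[...,2]>98)&(C[...,2]<115)
A=C[m];print(len(A),((A.min(0)+A.max(0))/2).round(1),np.ptp(A,axis=0).round(1),np.median(A[:,2]))
cv2.imwrite("pics/c7.png",cv2.resize(cv2.imread("pics/w7.png")[50:300,150:420],(648,600)))
```

```text
421 [567.3 321.4 102.7] [17.5 17.3  9.4] 105.55526627895728
```

View pics/c7.png

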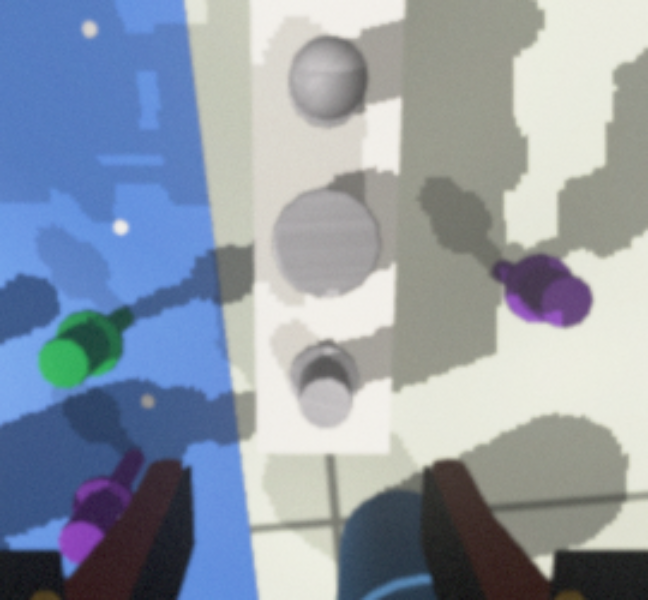

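Crop c7: the grey plain straight knob (325,395) with its flange sits between the fingers' line. The disc (327,240) and ball (328,80) lie behind it and the coloured look-alikes are outside the rack. Descending.

Request:
play_rows(
  moves=[
    {"travel": [0.9, 1.5, 33.4], "delta_rot": [0, 0, 0.001], "hand": 0.6},
    {"travel": [0.9, 1.5, 33.4], "delta_rot": [0, 0, 0], "hand": 0.6},
    {"travel": [0.5, 1.5, 24], "delta_rot": [0, 0, 0], "hand": 0.6},
    {"travel": [0, 0, 0], "delta_rot": [0, 0, 0], "hand": 0.6},
    {"travel": [0, 0, 0], "delta_rot": [0, 0, 0], "hand": 0.6},
  ],
)

```text
clock: 16.35
position: [569.5, 321.5, 93.3]
tool_rot: [0.005, 0.05, 0.999, 0.002]
force: [0.3, -0.2, 1.2]
gripper_width: 52.5
```

```bash
python3 -c "
from h import *
print(pose()[0],pose()[1].as_euler('xyz'))
plan([(567.3,321.4,80)],1.475,step=34)"
```

```text
[569.48976242 321.53906935  93.31131822] [3.13614538 0.00913801 3.04246309]
([2.3, -0.4, 13.3], [0.005, 0.009, -0.003])
--
```

Request:
play_rows(
  moves=[
    {"travel": [2.3, -0.4, 13], "delta_rot": [0.005, 0.009, -0.003], "hand": 0.6},
    {"travel": [0, 0, 1], "delta_rot": [0, 0, 0], "hand": 0.6},
    {"travel": [0, 0, 0], "delta_rot": [0, 0, 0], "hand": 0.6},
  ],
)

```text
clock: 16.65
position: [568.9, 321.9, 82.9]
tool_rot: [0.002, 0.048, 0.999, 0.001]
force: [-1.5, -0.9, 0.9]
gripper_width: 52.2
```

```bash
python3 -c "
from h import *
print(pose()[0],pose()[1].as_euler('xyz'))
plan([(567.3,321.4,80)],1.475,step=34)"
```

```text
[568.85423522 321.88011905  82.94000618] [3.13843464 0.00460774 3.04465837]
([1.5, -0.6, 2.9], [0.003, 0.005, -0.001])
--
```

Request:
play_rows(
  moves=[
    {"travel": [1.5, -0.6, 2.5], "delta_rot": [0.003, 0.005, 0], "hand": 0},
    {"travel": [0, 0, 0], "delta_rot": [0, 0, 0], "hand": 0},
    {"travel": [0, 0, 0], "delta_rot": [0, 0, 0], "hand": 0},
    {"travel": [0, 0, 0], "delta_rot": [0, 0, 0], "hand": 0},
    {"travel": [0, 0, 0], "delta_rot": [0, 0, 0], "hand": 0},
    {"travel": [0, 0, 0], "delta_rot": [0, 0, 0], "hand": 0},
    {"travel": [0, 0, 0], "delta_rot": [0, 0, 0], "hand": 0},
  ],
  newtons=40,
)

```text
clock: 17.35
position: [568.1, 321.9, 82.6]
tool_rot: [0.001, 0.048, 0.999, 0.001]
force: [0.0, -0.2, 1.1]
gripper_width: 17.2
```

```bash
python3 -c "
from h import *
p,R=pose();print(p,R.as_euler('xyz'))
plan([p+[0,0,100]],1.475,step=34)"
```

```text
[568.09073171 321.8743909   82.57025759] [3.13988803e+00 2.02740531e-03 3.04456747e+00]
([-0.1, 0.1, -33.3], [0.001, 0.001, -0.0])
([-0.0, 0.0, -33.3], [0.001, 0.001, -0.0])
([-0.0, 0.0, -33.3], [0.001, 0.001, -0.0])
--
```

Request:
play_rows(
  moves=[
    {"travel": [0, 0, -25], "delta_rot": [0, 0, 0], "hand": 0},
    {"travel": [0, 0, -33], "delta_rot": [0, 0, 0], "hand": 0},
    {"travel": [0, 0, -33], "delta_rot": [0, 0, 0], "hand": 0},
    {"travel": [0, 0, -33], "delta_rot": [0, 0, 0], "hand": 0},
    {"travel": [0, 0, -10], "delta_rot": [0, 0, 0], "hand": 0},
    {"travel": [0, 0, 0], "delta_rot": [0, 0, 0], "hand": 0},
  ],
)

```text
clock: 17.95
position: [566.8, 321.4, 216.7]
tool_rot: [-0.002, 0.048, 0.999, -0.001]
force: [0.2, 1.0, -0.8]
gripper_width: 17.1
```

```bash
python3 -c "
from h import *
p,R=pose();print(p,R.as_euler('xyz'),r.get_obs()['gripper_width'])
plan([(571,-86,212)],1.56,step=42)"
```

```text
[566.8305109  321.35605906 216.68370343] [-3.14035817 -0.00338134  3.04469614] 17.14475875887798
([-4.4, -40.5, 0.5], [-0.0, -0.0, -0.009])
([-4.0, -40.5, 0.5], [-0.0, -0.0, -0.009])
([-3.7, -40.6, 0.5], [-0.0, -0.0, -0.009])
([-3.3, -40.6, 0.5], [-0.0, -0.0, -0.009])
([-3.0, -40.6, 0.5], [-0.0, -0.0, -0.009])
([-2.6, -40.7, 0.5], [-0.0, -0.0, -0.009])
([-2.3, -40.7, 0.5], [-0.0, -0.0, -0.009])
([-1.9, -40.7, 0.5], [-0.0, -0.0, -0.009])
([-1.6, -40.7, 0.5], [-0.0, -0.0, -0.009])
([-1.2, -40.7, 0.5], [-0.0, -0.0, -0.009])
--
```

Request:
play_rows(
  moves=[
    {"travel": [-4.4, -40.5, 0.5], "delta_rot": [0, 0, -0.009], "hand": 0},
    {"travel": [-4, -40.5, 0.5], "delta_rot": [0, 0, -0.009], "hand": 0},
    {"travel": [-3.7, -40.5, 0.5], "delta_rot": [0, 0, -0.009], "hand": 0},
    {"travel": [-3.3, -40.5, 0.5], "delta_rot": [0, 0, -0.009], "hand": 0},
    {"travel": [-3, -40.5, 0.5], "delta_rot": [0, 0, -0.009], "hand": 0},
    {"travel": [0, 0, 0], "delta_rot": [0, 0, 0], "hand": 0},
  ],
)

```text
clock: 18.55
position: [566.3, 112.2, 199.1]
tool_rot: [-0.01, 0.023, 1.0, -0.003]
force: [-0.2, 0.0, -0.1]
gripper_width: 17.1
```

```bash
python3 -c "
from h import *
p,R=pose();print(p,R.as_euler('xyz'),r.get_obs()['gripper_width'])
plan([(571,-86,205)],1.56,step=42)"
```

```text
[566.31455974 112.15884797 199.09992809] [-3.1355471 -0.0195441  3.0959615] 17.107534119694883
([-2.7, -39.6, -1.0], [-0.001, -0.004, -0.007])
([-2.4, -39.6, -1.0], [-0.001, -0.004, -0.007])
([-2.2, -39.6, -1.1], [-0.001, -0.004, -0.007])
([-1.9, -39.6, -1.1], [-0.001, -0.004, -0.007])
([-1.6, -39.6, -1.1], [-0.001, -0.004, -0.007])
--
```

Request:
play_rows(
  moves=[
    {"travel": [0, 0, -15], "delta_rot": [-0.003, -0.015, -0.007], "hand": 0},
    {"travel": [-2.7, -39.5, -5], "delta_rot": [0, 0, -0.007], "hand": 0},
    {"travel": [-2.4, -39.5, -5], "delta_rot": [0, 0, -0.007], "hand": 0},
    {"travel": [-2.2, -39.5, -5], "delta_rot": [0, 0, -0.007], "hand": 0},
    {"travel": [-2, -39.5, -4], "delta_rot": [0, 0, -0.007], "hand": 0},
    {"travel": [-2, -34, -4], "delta_rot": [0, 0, 0], "hand": 0},
    {"travel": [0, 0, 0], "delta_rot": [0, 0, 0], "hand": 0},
    {"travel": [0, 0, 0], "delta_rot": [0, 0, 0], "hand": 0},
  ],
)

```text
clock: 19.35
position: [574.5, -77.6, 235.5]
tool_rot: [-0.004, -0.002, 1.0, -0.0]
force: [0.4, 0.2, -1.6]
gripper_width: 17.2
```

```bash
python3 look.py w8 fork_hole,pin_flange,pin; python3 -c "
from h import *
plan([(572,-86,200)],1.56,step=42)"
python3 - <<'E'
from h import *
p,R=pose();print(R.as_euler('xyz'))
ci=np.load("w8.npz");ci={k:ci[k] for k in "KRt"}
im=cv2.imread("pics/w8.png")
for X in [(571.3,-86.2,100)]: print("fork hole px",w2px(ci,X))
for dz in(-68.6,-12.6,22): print(dz,w2px(ci,p+R.apply([0,0,-dz])))
cv2.imwrite("pics/c8.png",cv2.resize(im[120:400,150:410],(557,600)))
E
```

```text
[574.5 -77.6 235.5] [-0.002  1.    -0.    -0.004]
fork_hole 0.67 [272. 199.] [570.3 -84.1 100. ]
pin_flange 0.85 [549. 235.] [616.5 218.1  70. ]
pin_flange 0.82 [280. 251.] [637.1 -76.   70. ]
pin 0.82 [262. 219. 296. 294.] ztop 259.0 top c [573.5 -78.9 256.7] ext [18. 17.  7.]
pin 0.71 [526. 166. 560. 181.] ztop 60.0 top c [551.1 222.4  59.2] ext [16.  5.  6.]
pin 0.55 [513. 216. 558. 241.] ztop 78.0 top c [616.2 221.8  77.3] ext [14.  6. 10.]
([2.1, -9.2, 35.3], [-0.001, -0.008, 0.016])
--
[-3.14093199 -0.0075652  -3.13628219]
fork hole px [270.2177436  199.70943537]
-68.6 [280.37352217 222.72146813]
-12.6 [281.12271982 251.36867709]
22 [281.84548086 279.00502439]
```

View pics/c8.png

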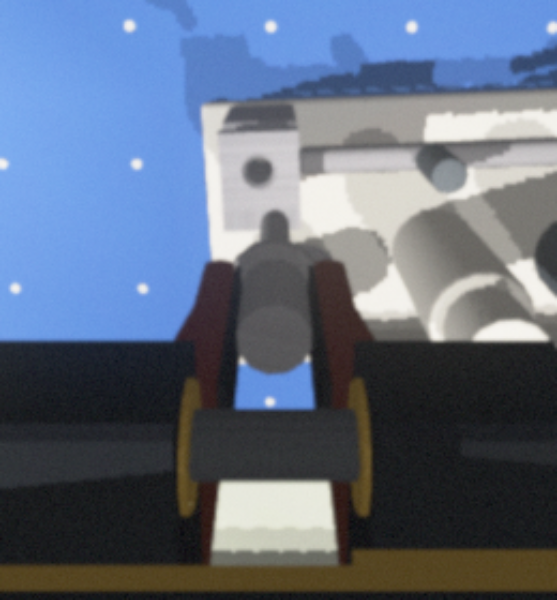

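c8: fork hole at crop (258,170), pin shank tip at (275,215), pin straight in the fingers. The pin axis sits about (-1,-1.2) mm from the TCP. I move above the hole and measure again.

```bash
python3 -c "
from h import *
plan([(572.3,-85,180)],1.57,step=25)"
```

```text
([0.5, -2.7, 18.4], [-0.0, -0.003, 0.002])
([0.6, -2.7, 18.4], [-0.0, -0.003, 0.002])
([0.6, -2.7, 18.4], [-0.0, -0.003, 0.002])
--
```

Request:
play_rows(
  moves=[
    {"travel": [0.5, -2.7, 18.4], "delta_rot": [0, -0.003, 0.002], "hand": 0},
    {"travel": [0.6, -2.7, 18.4], "delta_rot": [0, -0.003, 0.002], "hand": 0},
    {"travel": [0.6, -2, 13], "delta_rot": [0, -0.003, 0], "hand": 0},
    {"travel": [0, 0, 0], "delta_rot": [0, 0, 0], "hand": 0},
    {"travel": [0, 0, 0], "delta_rot": [0, 0, 0], "hand": 0},
  ],
)

```text
clock: 20.05
position: [572.9, -79.0, 184.7]
tool_rot: [0.002, -0.004, 1.0, -0.0]
force: [0.2, -0.2, -0.7]
gripper_width: 17.3
```

```bash
cat > al.py <<'E'
from h import *
import sys
n=sys.argv[1]
p,R=pose(); s,d,ci=snap("wrist"); save(n,s); C=cloud(d,ci)
print("tcp",p.round(2),R.as_euler('xyz').round(4))
def fit(lo,hi,xl,yl):
    A=C[(d>0)&(C[...,2]>lo)&(C[...,2]<hi)&(abs(C[...,0]-xl)<40)&(abs(C[...,1]-yl)<14)];return A
A=fit(p[2]+18,p[2]+32,p[0],p[1]); 
if len(A): print("knob top",len(A),((A.min(0)+A.max(0))/2).round(1),np.ptp(A,axis=0).round(1))
A=C[(d>0)&(abs(C[...,2]-100)<4)&(abs(C[...,0]-576)<40)&(abs(C[...,1]+86)<30)]
if len(A): print("fork top",len(A),((A.min(0)+A.max(0))/2).round(1),np.ptp(A,axis=0).round(1))
print("px hole",w2px(ci,(571.3,-86.2,100)).round(1),"px tip",w2px(ci,p+R.apply([.9,-1.2,68.6])).round(1))
u,v=w2px(ci,(571.3,-86.2,100)).astype(int)
g=cv2.cvtColor(s,cv2.COLOR_RGB2GRAY); y0=max(v-90,0); cv2.imwrite(f"pics/c_{n}.png",cv2.resize(cv2.cvtColor(s,cv2.COLOR_RGB2BGR)[y0:y0+150,u-75:u+75],(600,600),interpolation=cv2.INTER_CUBIC)); print("crop origin",u-75,y0,"x4")
E
python3 al.py w9
```

```text
tcp [572.92 -79.04 184.72] [-3.1416  0.0034 -3.1327]
knob top 1477 [571.3 -79.  209.7] [22.  27.9 13.9]
fork top 1599 [573.7 -86.   99.6] [42.8 36.9  7.1]
px hole [270.5 214.7] px tip [277.9 221.9]
crop origin 195 124 x4
```

View pics/c_w9.png

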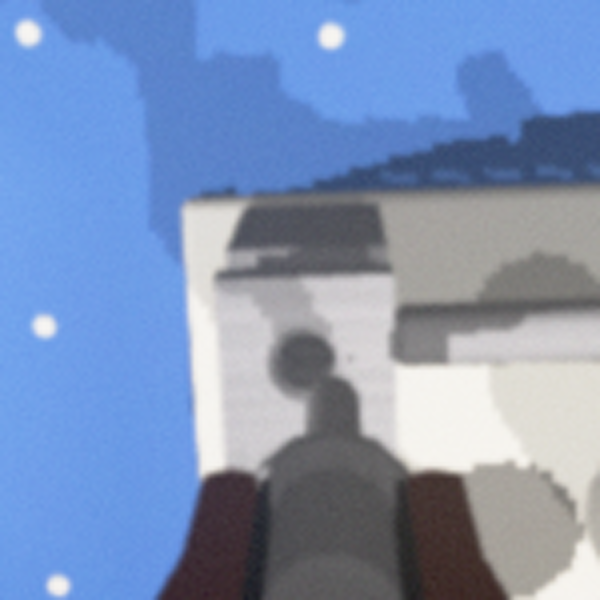

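c_w9: hole at crop (302,360), i.e. px (270.5,214), matches the prediction. The shank axis at crop x 333 (278.3) does too. Remaining offset is about -6 mm in y.

Request:
play_rows(
  moves=[
    {"travel": [0.6, -6, 5], "delta_rot": [0, 0, 0], "hand": 0},
    {"travel": [0, 0, 0], "delta_rot": [0, 0, 0], "hand": 0},
    {"travel": [0, 0, 0], "delta_rot": [0, 0, 0], "hand": 0},
  ],
)

```text
clock: 20.4
position: [573.2, -85.5, 181.4]
tool_rot: [0.003, -0.005, 1.0, -0.0]
force: [-0.6, 1.0, -1.7]
gripper_width: 17.3
```

```bash
python3 -c "
from h import *
plan([(572.2,-85,176)],1.57,step=25)
print(pose()[0])"
```

```text
([1.0, 0.5, 5.4], [-0.001, 0.006, 0.01])
--
[573.21949442 -85.4946121  181.44954152]
```

Request:
play_rows(
  moves=[
    {"travel": [1, 0.5, 5], "delta_rot": [0, 0.005, 0.005], "hand": 0},
    {"travel": [0, 0, 5], "delta_rot": [0, 0, 0], "hand": 0},
    {"travel": [0, 0, 5], "delta_rot": [0, 0, 0], "hand": 0},
    {"travel": [0, 0, 0], "delta_rot": [0, 0, 0], "hand": 0},
  ],
)

```text
clock: 20.8
position: [572.4, -85.2, 165.6]
tool_rot: [0.001, -0.002, 1.0, -0.0]
force: [0.1, 0.3, 0.0]
gripper_width: 16.9
```

```bash
python3 al.py w10;  python3 -c "
from h import *
plan([(572.2,-85,150)],1.57,step=10)"
```

```text
tcp [572.39 -85.21 165.59] [-3.1409e+00  1.6000e-03 -3.1382e+00]
knob top 1468 [571.2 -85.2 190.6] [22.8 27.8 14. ]
fork top 1571 [569.3 -85.7 100. ] [34.3 37.2  7.9]
px hole [278.2 222.8] px tip [277.9 222. ]
crop origin 203 132 x4
([0.2, 0.1, 8.0], [-0.0, 0.001, 0.002])
([0.2, 0.1, 8.0], [-0.0, 0.001, 0.002])
--
```

View pics/c_w10.png

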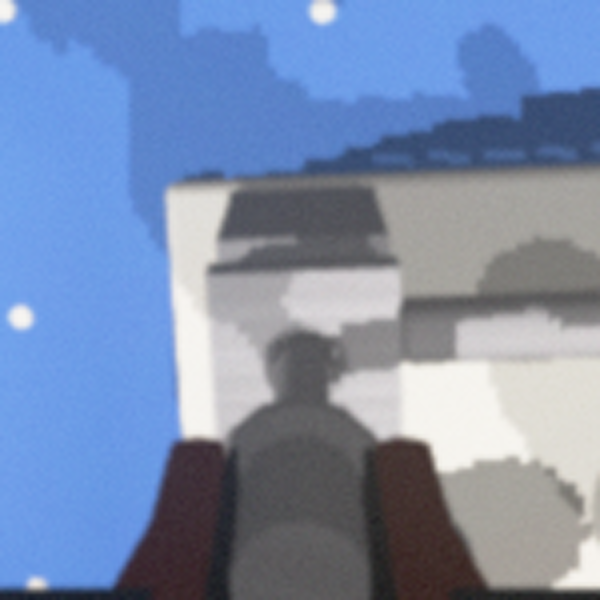

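c_w10: the shank tip has entered the hole at crop (303,355), centred in it. Continuing down in steps, watching the force.

Request:
play_rows(
  moves=[
    {"travel": [0.2, 0.1, 8], "delta_rot": [0, 0, 0], "hand": 0},
    {"travel": [0, 0, 8], "delta_rot": [0, 0, 0], "hand": 0},
    {"travel": [0, 0, 8], "delta_rot": [0, 0, 0], "hand": 0},
    {"travel": [0, 0, 0], "delta_rot": [0, 0, 0], "hand": 0},
  ],
)

```text
clock: 21.25
position: [572.0, -84.9, 139.8]
tool_rot: [0.001, -0.002, 1.0, -0.0]
force: [-0.2, 0.5, -0.8]
gripper_width: 17.4
```

```bash
python3 -c "
from h import *
plan([(572.2,-85,126)],1.57,step=10)
print(pose()[0],r.get_obs()['force'])"
```

```text
([-0.1, -0.1, 6.9], [-0.0, 0.001, 0.002])
([-0.1, -0.1, 6.9], [-0.0, 0.001, 0.002])
--
[572.04213531 -84.87152329 139.76990175] [-0.22143511  0.45394462 -0.83334481]
```

Request:
play_rows(
  moves=[
    {"travel": [0, 0, 7], "delta_rot": [0, 0, 0], "hand": 0},
    {"travel": [0, 0, 7], "delta_rot": [0, 0, 0], "hand": 0},
    {"travel": [0, 0, 4], "delta_rot": [0, 0, 0], "hand": 0},
    {"travel": [0, 0, 4], "delta_rot": [0, 0, 0], "hand": 0},
  ],
)

```text
clock: 21.65
position: [573.0, -85.0, 118.5]
tool_rot: [0.003, -0.002, 1.0, -0.001]
force: [-2.2, 0.6, 7.8]
gripper_width: 17.5
```

Request:
play_rows(
  moves=[
    {"travel": [0, 0, 4], "delta_rot": [0, 0, 0], "hand": 0},
    {"travel": [0, 0, 4], "delta_rot": [0, 0, 0], "hand": 0},
    {"travel": [0, 0, 4], "delta_rot": [0, 0, 0], "hand": 0},
  ],
)

```text
clock: 21.95
position: [573.2, -84.8, 112.4]
tool_rot: [0.004, -0.002, 1.0, -0.001]
force: [-10.1, 1.9, 21.3]
gripper_width: 17.0
```

Request:
play_rows(
  moves=[
    {"travel": [0.5, 0, 4], "delta_rot": [0, 0.005, 0], "hand": 0},
    {"travel": [0.5, 0, 4], "delta_rot": [0, 0, 0], "hand": 0},
  ],
)

```text
clock: 22.15
position: [573.2, -84.9, 112.4]
tool_rot: [0.005, -0.002, 1.0, -0.001]
force: [-6.5, 2.0, 15.1]
gripper_width: 17.1
```

```bash
python3 al.py w11
```

```text
tcp [573.22 -84.86 112.43] [-3.1386  0.0108 -3.1375]
knob top 1479 [571.4 -84.9 137.4] [22.2 27.8 14. ]
fork top 1273 [575.8 -86.  100. ] [47.5 36.5  7.9]
px hole [277.7 248.7] px tip [277.9 222. ]
crop origin 202 158 x4
```

Request:
play_rows(
  moves=[
    {"travel": [0, 0, 0], "delta_rot": [0, 0, 0], "hand": 0.5},
    {"travel": [0, 0, 0], "delta_rot": [0, 0, 0], "hand": 0.5},
    {"travel": [0, 0, 0], "delta_rot": [0, 0, 0], "hand": 0.5},
    {"travel": [0, 0, 0], "delta_rot": [0, 0, 0], "hand": 0.5},
    {"travel": [0, 0, -15], "delta_rot": [0, 0, 0], "hand": 0.5},
    {"travel": [0, 0, -35], "delta_rot": [0, 0, 0], "hand": 0.5},
    {"travel": [0, 0, -40], "delta_rot": [0, 0, 0], "hand": 0.5},
    {"travel": [0, 0, -15], "delta_rot": [0, 0, 0], "hand": 0.5},
  ],
)

```text
clock: 23.0
position: [570.3, -84.3, 218.7]
tool_rot: [0.002, -0.002, 1.0, -0.001]
force: [0.3, 0.2, 0.3]
gripper_width: 43.9
```

Request:
play_rows(
  moves=[
    {"travel": [20, 0, -10], "delta_rot": [0, 0, 0], "hand": 0.5},
    {"travel": [20, 0, -5], "delta_rot": [0, 0, 0], "hand": 0.5},
    {"travel": [0, 0, 0], "delta_rot": [0, 0, 0], "hand": 0.5},
    {"travel": [0, 0, 0], "delta_rot": [0, 0, 0], "hand": 0.5},
  ],
)

```text
clock: 23.4
position: [531.0, -84.7, 241.5]
tool_rot: [0.007, -0.002, 1.0, -0.002]
force: [-0.2, 0.1, -0.6]
gripper_width: 44.0
```

```bash
python3 look.py w12 pin,bottle,tall_bottle,tin,rail_knob,fork_hole
python3 - <<'E'
from h import *
z=np.load("w12.npz");C=z["C"];d=z["d"]
r2=np.hypot(C[...,0]-571.3,C[...,1]+86.2)
for lo,hi,rr in((128,145,15),(101,110,16),(95,101,30)):
    A=C[(d>0)&(r2<rr)&(C[...,2]>lo)&(C[...,2]<hi)]
    if len(A): print(lo,len(A),np.median(A,axis=0).round(1),((A.min(0)+A.max(0))/2).round(1),np.ptp(A,axis=0).round(1))
cv2.imwrite("pics/c12.png",cv2.resize(cv2.imread("pics/w12.png")[60:330,140:500],(800,600)))
E
```

```text
[531.  -84.7 241.5] [-0.002  1.    -0.002  0.007]
pin 0.75 [520. 194. 560. 218.] ztop 62.0 top c [549.9 225.7  60.8] ext [24. 10.  9.]
pin 0.65 [509. 245. 559. 274.] ztop 84.0 top c [615.5 222.6  85.1] ext [15.  9. 13.]
bottle 0.83 [343. 244. 391. 288.] ztop 102.0 top c [597.9  11.3 109.7] ext [45. 34. 27.]
tall_bottle 0.7 [398. 245. 518. 370.] ztop 186.0 top c [575.4  36.3 262.3] ext [160. 149. 156.]
tin 0.75 [280. 260. 318. 302.] ztop 50.0 top c [656.6 -61.5  47.6] ext [44. 44.  7.]
tin 0.29 [399. 246. 520. 366.] ztop 186.0 top c [575.5  36.  258.5] ext [160. 150. 149.]
rail_knob 0.73 [278. 223.] [549.  -86.5 123. ]
rail_knob 0.7 [363. 241.] [565.7  -5.8 123. ]
fork_hole 0.93 [281. 234.] [567.7 -82.8 100. ]
128 316 [568.3 -85.2 135.9] [569.7 -85.2 132.9] [17.2 16.6  9.7]
101 283 [563.9 -86.2 105.5] [569.4 -86.1 105.5] [27.2 30.6  9. ]
95 550 [570.6 -85.2 100.3] [575.9 -85.9  98. ] [47.2 37.3  6. ]
```

View pics/c12.png

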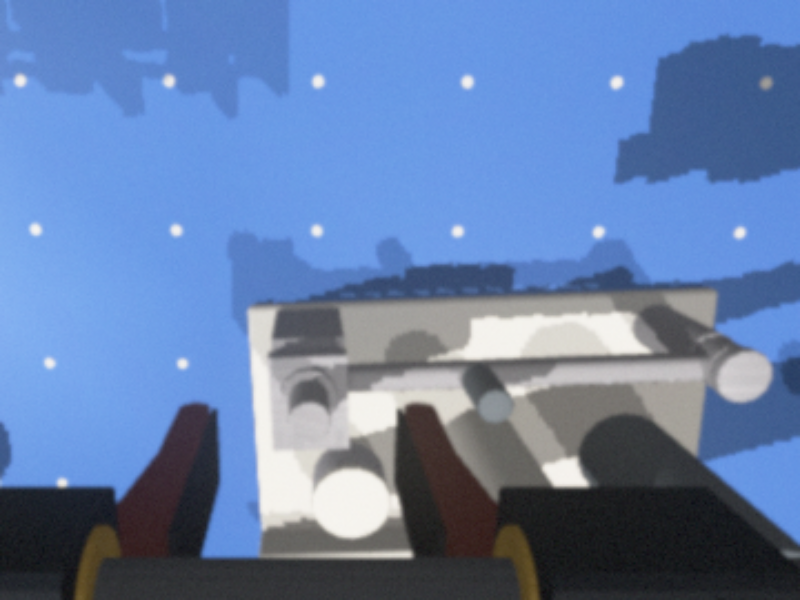

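c12: the pin stands in the fork at crop (308,415) with its flange on the ear. Measured knob top is 135.9 and flange top 105.5, against 135 and 105 for a pin that is home. The bottle is outside this view, so I check it with the fixed cameras, then hand in.

Run:
```python
from h import *
for n in("top","side"):
    p,d,ci=snap(n);C=cloud(d,ci);save(n+"2",p)
    for nm,x,y,lo,hi in(("bottle",638,16.5,135,165),("pin",571,-86,125,150),("tall",641,104,175,200),("railknob",567,-6,112,135),("ball",468,331,96,115),("disc",517,326,85,100)):
        A=C[(d>0)&(np.hypot(C[...,0]-x,C[...,1]-y)<32)&(C[...,2]>lo)&(C[...,2]<hi)]
        print(n,nm,len(A),A.mean(0).round() if len(A) else "")
o=r.get_obs();print(o["force"],np.abs(o["dq"]).max())
```

```text
top bottle 153 [638.  19. 148.]
top pin 0 
top tall 73 [642. 107. 184.]
top railknob 0 
top ball 53 [469. 333. 102.]
top disc 123 [518. 329.  90.]
side bottle 231 [637.  25. 146.]
side pin 50 [570. -79. 132.]
side tall 123 [641. 111. 182.]
side railknob 45 [568.   1. 119.]
side ball 138 [468. 337. 101.]
side disc 326 [518. 331.  90.]
[ 0.6045311  -0.49447611  0.05600088] 0.004787767701123078
```

```bash
python3 -c "
from station import r
print(r.hand_in())"
```

```text
the job is handed in; nothing more can be done
None
```

The job is done and handed in at about 23.6 s of the 72 s allowed; no verdict was reported. I put the bottle on the shelf behind the rail, swung the rail shut by its knob, and pushed the grey straight-knob pin from the rack home.

**What the last checks showed:**
- **Bottle:** it is upright at (638, 17), about 71 mm behind the rail line, with its top at about 150 mm. That was measured with the wrist camera after placing, and the top camera agreed to about 3 mm at the end.
- **Rail:** the knob is within about 2 mm of its computed shut position, which is less than 0.02 rad. The push had met the stop at 16 N.
- **Pin:** under 15–21 N of push it no longer moved. After release its knob top read 135.9 mm and its flange top 105.5 mm, against 135 and 105 for a pin fully home.
- **Other things:** the tall bottle, tin, ball pin and disc pin stayed where they were, within measurement error. I did not re-measure the soap, nailbrush, tumbler and jar; the gripper was not lowered near them. The gripper was clear of everything at hand-in.

**Checks that disagreed:**
- The side camera read most things about 6–9 mm further along y than the wrist camera, probably because it sees only their near faces.
- In the last wrist picture the pin axis read about 2 mm off the measured hole centre. The hole's clearance is only 1 mm each way, so I took this as measurement error.
- The networks missed the pin in two wrist pictures, so I placed it from depth instead.

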